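# Reset the tripped breaker of the bench supply box

### The arm

A 6-joint arm with a two-finger parallel gripper is mounted at the origin on a cart in front of the work surface, level with it; the furniture and walls round the work are solid. World frame = base frame: x ahead of the robot, y to its left, z up, the work surface at z = 0. Lengths are in m, angles in rad, forces in N, time in s.
With the tool pointing down it reaches from about 0.35 to 0.95 m from the base axis. Payload 17.4 kg.
Tool frame: the origin (TCP) lies on the centre line of the jaws, within the pads' length; the fingertips stand arm.finger_overhang ahead of it and the grasp point (between the pads) lies 3 mm ahead of it (arm.finger_overhang is the distance from the TCP to the fingertips, in m); z points along the fingers, y is the line along which they close (so a half turn about z gives the same grasp; the last joint's range is limited). The gripper opens to 93 mm and grips with 3 to 60 N. Pads are 15 mm wide; open, the fingers measure 128 mm over their backs; the gripper's body (75 mm by 188 mm) begins 65 mm behind the grasp point.
Start: joints at [1.227, 0.116, 1.442, -0, 1.584, -0.038], TCP at [0.203, 0.644, 0.218] pointing down, gripper open.
Joint ranges: [-2.83, 2.83], [-0.83, 2.19], [0.07, 2.5], [-1.14, 4.28], [0.01, 3], [-2.97, 2.97]. Speed limits (rad/s): [1.89, 1.89, 2.22, 3.14, 3.14, 3.14].

### API

Orientations are given as [roll, pitch, yaw] about the fixed x, y, z axes, in that order (R = Rz(yaw) Ry(pitch) Rx(roll)).
In Python, from workcell import sensors, imaging, arm, spotter gives the robot as it stands.
- The arm moves only by the tool apply_moves, never from a script. Its argument "rows" is a list that holds one entry, the list of rows, each a list of 7 numbers: the shift along the tool's x, y, z as a fraction of full scale, then the turn, a rotation vector about the tool's x, y, z as a fraction of full scale, then the opening, from -1 (shut) to 1 (fully open), so that 0 is half open. In form: [[[dx, dy, dz, rx, ry, rz, gripper], ...]]. A call has 1 to 20 rows; each row is the pose to reach, as a shift and turn from the pose commanded when the call began, along the tool's axes at that moment; what a row does not reach only later rows make up. Full scale, the value 1, is 50 cm for a shift and 60 degrees for a turn. A row lasts 1/10 s, in which the tool goes at most 50 mm and 8.59 degrees, less where a joint would pass 70% of its speed; a pose out of reach is approached as far as the arm can. A call with a number of a shift or a turn outside -1 to 1 is refused whole. A call with a gripper value outside its range is refused whole. The fingers move at their own pace and stop on an object; "newtons" is the grip in N (left out, the last holds). Time passes only in rows, so rows that repeat a pose let the fingers close. It gives the time, the measured TCP pose, the force, the opening and the grip force at its end, in the units of the state.
- sensors.observe(): the state, without advancing time (a new reading comes with each control period).
- imaging.read_camera(name): name is "scene" or "top" or "wrist"; returns a dict with "frame" (400x640x3 uint8, red, green, blue), "fov_y" (degrees; the focal length in pixels is half the picture's height over the tangent of half this angle, whatever the lens; pixels are square), "cx", "cy" (the principal point, pixels), "eye" and "rotation" of the camera in the world; the wrist camera has in their place "hand_eye" (4x4, takes a point from camera to tool coordinates, whose origin is the TCP and whose axes are the flange's). Camera axes: x right, y down, z forward; pixel columns grow to the right and rows downward; lengths in m; the calibration is good to about 2 mm. A picture is of the moment at which its call begins: read the wrist's pose just before it. There is no depth.
- arm.finish_job(): hands the job in; it is judged then, once.
Trained networks look in a picture, given as the dict that the camera call returned (one of the last four; its "shot" number tells which), for a name from the list of things; names that differ only in an ending like _2 or _b are one class to them, and where a whole thing is asked for, a point or a joint stands for the part that bears it (a point fixed in the world has none). Each returns a list of dicts, best first, with "conf" (0 to 1); they miss things now and then, are a little off and sometimes report something else, mostly with a low value. They report only what shows in the picture. A call takes as long as a camera call.
- spotter.spot_in(name, picture): "at" ([column, row] in pixels, amid what is visible of it).
- spotter.cut_out(name, picture): "region" (400x640 bool, what is visible of it) and "at" ([column, row] in pixels, amid what is visible of it).
The state is a dict: "time": time; "joints": joint angles; "dq": joint speeds; "joint_torque": joint torques, N m; "position": TCP position; "tool_rot": TCP orientation; "force": force on the tool from outside, world axes, zero at the start; "wrist_torque": the same for the moment, N m; "gripper_width": finger opening in m; "finger_force": force on a finger pad.
Only numpy, scipy, OpenCV 4.12 (cv2) and the standard library are available. Lean on these libraries where they do the work, as an engineer would, in place of code of your own. Each camera call takes 0.05 s, during which the arm holds its last target. There are 200 camera calls.

### The job

The red-buttoned breaker in the blue supply box on the bench has tripped: its button has popped up inside its well. Using only the gripper's fingers and picking nothing up, switch the box off at its red rocker (press down the plain end), push the red button down in its well until it snaps in and stays, then switch the box on again (press down the rocker end with the white line) and move clear. Leave the black-buttoned breaker untouched and the things lying round the box where they are.

Things in the scene. Friction and masses are not known exactly. Their poses are not given: they have to be found in the camera images.
- supply_box: Blue steel box fixed to the bench, 160 (x) x 200 (y) mm, 70 mm high to its flat top panel. Origin: centre of its underside. Its x axis points from its front (grey socket flaps, robot side) to its back (conduit), y to its left; turned up to 20 degrees. On top: the rocker, pivot 34 mm in front of the centre, and two wells 34 mm behind the centre, 50 mm left and right of the middle.
- rocker (a joint): Angle of the red rocker, a shallow V-shaped paddle 48 mm long (along the box's x) and 30 mm wide, pivoting about the box's y: 0 = on (back half, white line, down and level; front half up), 0.32 rad = off (plain front half down and level). Snaps over centre and stays. Pressing 16 mm from the pivot takes about 4 N over about 5 mm, to a stop. Starts on.
- rocker_on_end (a point): Point on the top face of the rocker's back half (white line), 16 mm from the pivot: press down here to switch on. It moves with the rocker: about 77 mm above the bench when down, about 82 mm when up (the rocker's outer edge then stands at 85 mm). The black surround is 74 mm above the bench.
- rocker_off_end (a point): Point on the top face of the rocker's plain front half, 16 mm from the pivot: press down here to switch off. Heights as for the other end.
- red_button (a joint): How far the red button is pressed in, m: 0 = tripped (popped up), 0.007 = in (reset). It moves straight down, resists with about 5 N, snaps over centre at about 4 mm and then stays in by itself.
- red_button_top (a point): Centre of the top face of the red button (18 mm across), which moves with it. Tripped, it lies 14 mm below the rim of its well; in, 21 mm below it.
- red_well_mouth (a point): Centre of the mouth of the red button's well, at its grey rim, 74 mm above the bench (4 mm above the panel). The well is a rectangular pocket parallel to the box: inside 28 mm along the box's x, 48 mm along its y, 25 mm deep below the rim. The red button may be in the left or the right well.
- black_breaker: The other breaker, not tripped, to be left alone: a like well with a black button that is already in, 100 mm from the red one. Origin: centre of its mouth at the height of the top panel, 70 mm above the bench; axes as the box's.
- wax_bar_white: Loose white bar of wax, 36 x 120 x 19 mm, lying near the box. Origin: centre of its underside.
- wax_tin: Loose round tin with a red lid, 66 mm across, 30 mm high, near the box. Origin: centre of its underside.
- driver_stub: Loose short screwdriver with an orange handle, 29 x 121 x 27 mm, lying in front of the box. Origin: centre of its underside.
- cork: Loose waxing cork, a brown block 40 x 70 x 28 mm, behind or beside the box. Origin: centre of its underside.
- red_breaker: The tripped breaker: the grey well with the red button. Origin: centre of its mouth at the height of the top panel, 70 mm above the bench; axes as the box's.

How it is judged:
By the outcome, as a careful person would: the job done as asked, in the order asked, and still so for the second after the job is handed in, with the robot touching nothing.
It also fails if it takes over 45 s, if anything falls off the work surface, if the arm or the gripper's body presses on something with over 40 N, if the wrist force passes 120 N, or if a joint passes its speed limit or range.

## Working session

There is one attempt and no reset: what is moved stays moved. The work goes in short steps, Python scripts to look and compute and a tool call to move; the robot and the scene stay as the last step left them, time stands still between calls to the robot, and variables do not carry over. Pictures are saved under pics/ and viewed, at most 10 in all, crops included, and the job is handed in when it is done.

Besides the shell and the picture viewer there is one more tool, called after ">>>" as a command line: name --argument value ..., lists and objects as JSON in quotes. apply_moves: Moves the arm, as the interface text tells. Shift numbers are shares of 50 cm and turn numbers shares of 60 degrees, none past 1 either way. Its arguments: {"type":"object","properties":{"rows":{"type":"array"},"newtons":{"type":"number"}},"required":["rows"]}

```bash
mkdir -p pics; cat > h.py <<'E'
import numpy as np, cv2
from workcell import sensors, imaging, arm, spotter
def K(p):
    f=200/np.tan(np.radians(p["fov_y"])/2); return f
def ray(p,uv):
    f=K(p); d=np.array([(uv[0]-p["cx"])/f,(uv[1]-p["cy"])/f,1.]); return np.array(p["rotation"])@d
def onz(p,uv,z):
    d=ray(p,uv); e=np.array(p["eye"]); return e+d*(z-e[2])/d[2]
def proj(p,X):
    c=np.array(p["rotation"]).T@(np.array(X)-p["eye"]); return [p["cx"]+K(p)*c[0]/c[2],p["cy"]+K(p)*c[1]/c[2]]
def save(p,n): cv2.imwrite("pics/"+n,cv2.cvtColor(p["frame"],cv2.COLOR_RGB2BGR))
E
python3 - <<'E'
from h import *
s=sensors.observe(); print(s); print(arm.finger_overhang)
for n in ("top","scene"):
    p=imaging.read_camera(n); save(p,n+"0.png"); print(n,p["eye"],p["fov_y"],{k:v for k,v in p.items() if k not in("frame","eye","rotation")})
    for t,z in (("supply_box",.07),("rocker_on_end",.077),("rocker_off_end",.082),("red_button_top",.06),("red_well_mouth",.074),("black_breaker",.07),("wax_bar_white",.019),("wax_tin",.03),("driver_stub",.015),("cork",.028)):
        for r in spotter.spot_in(t,p)[:2]: print(t,np.round(r["at"],1),round(r["conf"],2),onz(p,r["at"],z).round(4))
E
```

```text
{'time': 0.0, 'joints': array([ 1.22721213e+00,  1.16506286e-01,  1.44230239e+00, -2.40755407e-05,
        1.58397633e+00, -3.77559912e-02]), 'dq': array([ 0.00066818,  0.00132634,  0.0008465 ,  0.00261539, -0.00111155,
        0.00048223]), 'joint_torque': array([-7.89302048e-04, -7.21258807e+01, -6.22611523e+01,  7.80049246e-02,
        2.36142834e-02, -8.25891129e-05]), 'position': array([0.20314689, 0.6434833 , 0.21716844]), 'tool_rot': array([-3.14040025e+00, -2.09509693e-05,  2.83576413e+00]), 'force': array([-0.72036896,  0.15348178,  0.46232969]), 'wrist_torque': array([ 0.0243046 , -0.01774233, -0.03640891]), 'finger_force': 0.0, 'gripper_width': 0.09287123401469018}
0.022
top [0.39837699 0.25993155 0.91546854] 57.50709552973185 {'fov_y': 57.50709552973185, 'cx': 316.8874978926228, 'cy': 196.07697128341977, 'shot': 1}Traceback (most recent call last):
  File "<stdin>", line 6, in <module>
  File "h.py", line 8, in onz
    d=ray(p,uv); e=np.array(p["eye"]); return e+d*(z-e[2])/d[2]
                                                           ~^^^
IndexError: invalid index to scalar variable.
```

```bash
python3 - <<'E'
import re
s=open('h.py').read().replace('np.array(p["rotation"])','Rm(p["rotation"])').replace('def K(p)','''from scipy.spatial.transform import Rotation
def Rm(r):
    r=np.array(r); return r if r.ndim==2 else Rotation.from_euler("xyz",r).as_matrix()
def K(p)''',1)
open('h.py','w').write(s)
E
python3 - <<'E'
from h import *
for n in ("top","scene"):
    p=imaging.read_camera(n); save(p,n+"0.png"); print(n,p["eye"],p["fov_y"],p["rotation"])
    for t,z in (("supply_box",.07),("rocker_on_end",.077),("rocker_off_end",.082),("red_button_top",.06),("red_well_mouth",.074),("black_breaker",.07),("wax_bar_white",.019),("wax_tin",.03),("driver_stub",.015),("cork",.028)):
        for r in spotter.spot_in(t,p)[:2]: print(t,np.round(r["at"],1),round(r["conf"],2),onz(p,r["at"],z).round(4))
E
```

```text
top [0.39837699 0.25993155 0.91546854] 57.50709552973185 [-3.00361681 -0.02930493 -1.54599703]
supply_box [322.5 209.8] 0.75 [0.4845 0.2242 0.07  ]
supply_box [345.3 189.1] 0.45 [0.5349 0.1716 0.07  ]
rocker_on_end [327.6 221.3] 0.76 [0.4575 0.2121 0.077 ]
rocker_off_end [326.  219.5] 0.82 [0.4612 0.2162 0.082 ]
red_button_top [306.5 189.6] 0.61 [0.5326 0.2629 0.06  ]
red_well_mouth [305.6 193.4] 0.57 [0.5214 0.2647 0.074 ]
black_breaker [304.2 191. ] 0.67 [0.5276 0.2681 0.07  ]
black_breaker [344.8 189. ] 0.57 [0.5351 0.1728 0.07  ]
wax_bar_white [253.9 214.6] 0.6 [0.4732 0.3902 0.019 ]
wax_bar_white [304.7 189.5] 0.36 [0.5392 0.2675 0.019 ]
wax_tin [394.4 231.4] 0.66 [0.4406 0.046  0.03  ]
wax_tin [344.6 189.2] 0.54 [0.5411 0.1691 0.03  ]
driver_stub [333.  259.2] 0.74 [0.3698 0.1935 0.015 ]
driver_stub [307.1 192.9] 0.49 [0.5314 0.2613 0.015 ]
cork [292.1 148.3] 0.83 [0.641  0.3019 0.028 ]
scene [ 0.19423321 -0.20649388  0.72396906] 56.82368217864466 [-2.43986968e+00 -2.02608941e-03 -5.90686612e-01]
supply_box [326.3 228.5] 0.7 [0.4717 0.1781 0.07  ]
rocker_on_end [315.8 217.9] 0.77 [0.4658 0.2105 0.077 ]
rocker_off_end [311.1 220.5] 0.69 [0.4513 0.2071 0.082 ]
rocker_off_end [346.  279.8] 0.4 [0.4292 0.0497 0.082 ]
red_well_mouth [326.9 190.1] 0.81 [0.5344 0.2669 0.074 ]
black_breaker [354.5 220.7] 0.78 [0.5357 0.1609 0.07  ]
wax_bar_white [284.  187.6] 0.91 [0.4763 0.3754 0.019 ]
wax_tin [283.9 185.8] 0.34 [0.4748 0.3718 0.03  ]
driver_stub [284.9 264.4] 0.71 [0.3646 0.181  0.015 ]
driver_stub [313.  218.1] 0.52 [0.4858 0.2538 0.015 ]
```

View pics/top0.png

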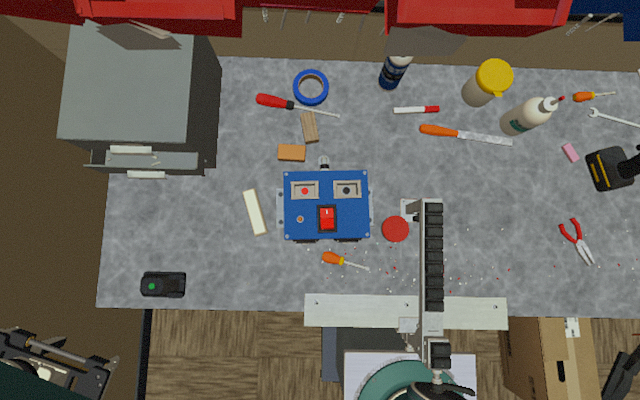

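View pics/scene0.png

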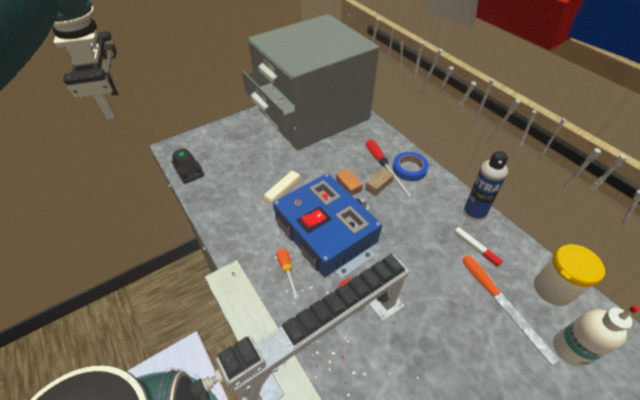

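```bash
cat >> h.py <<'E'
from scipy.optimize import least_squares
def cmd(target,yaw):
    """row numbers for the target TCP position and yaw (tool down) from the present pose"""
    s=sensors.observe(); R=Rm(s["tool_rot"]); T=Rotation.from_euler("xyz",[np.pi,0,yaw])
    d=R.T@(np.array(target)-s["position"])/.5; r=(Rotation.from_matrix(R).inv()*T).as_rotvec()/np.radians(60)
    return d.round(4),r.round(4)
def fitbox(p,init,use):
    """use: list (box-frame point, pixel)"""
    def res(q):
        c,s_=np.cos(q[2]),np.sin(q[2])
        return np.ravel([np.array(proj(p,[q[0]+c*b[0]-s_*b[1],q[1]+s_*b[0]+c*b[1],b[2]]))-uv for b,uv in use])
    o=least_squares(res,init); return o.x,o.fun.round(1)
E
python3 - <<'E'
from h import *
p=imaging.read_camera("top")
hsv=cv2.cvtColor(p["frame"],cv2.COLOR_RGB2HSV)
def blob(m,lo,hi,n=1):
    c,_=cv2.findContours(m,cv2.RETR_EXTERNAL,cv2.CHAIN_APPROX_NONE)
    return sorted(c,key=cv2.contourArea)[::-1][:n]
m=cv2.inRange(hsv,(100,120,60),(125,255,255)); m[:150]=0;m[260:]=0;m[:,:260]=0;m[:,390:]=0
c=blob(m,0,0)[0]; 
P=np.array([onz(p,q[0],.07)[:2] for q in c],np.float32)
r=cv2.minAreaRect(P); print("rect",r)
w=imaging.read_camera("wrist"); print(w["hand_eye"],w["fov_y"])
E
```

```text
rect ((0.49840113520622253, 0.21580491960048676), (0.16024237871170044, 0.19835829734802246), 2.667562961578369)
[[-1.26039711e-03 -9.71122730e-01 -2.38577146e-01  6.51024681e-02]
 [ 9.99999139e-01 -1.13700242e-03 -6.54828594e-04  3.35838052e-04]
 [ 3.64656140e-04 -2.38577766e-01  9.71123327e-01 -1.66128695e-01]
 [ 0.00000000e+00  0.00000000e+00  0.00000000e+00  1.00000000e+00]] 66.99129011500756
```

```bash
python3 - <<'E'
from h import *
print(cmd([.46,.21,.25],np.pi+.047))
E
```

```text
(array([-0.7509, -0.6725, -0.0641]), array([-0.    , -0.    , -0.3369]))
```

>>> apply_moves --rows '[[[-0.75, -0.67, -0.064, 0, 0, -0.337, -1], [-0.75, -0.67, -0.064, 0, 0, -0.337, -1], [-0.75, -0.67, -0.064, 0, 0, -0.337, -1], [-0.75, -0.67, -0.064, 0, 0, -0.337, -1], [-0.75, -0.67, -0.064, 0, 0, -0.337, -1], [-0.75, -0.67, -0.064, 0, 0, -0.337, -1], [-0.75, -0.67, -0.064, 0, 0, -0.337, -1], [-0.75, -0.67, -0.064, 0, 0, -0.337, -1], [-0.75, -0.67, -0.064, 0, 0, -0.337, -1], [-0.75, -0.67, -0.064, 0, 0, -0.337, -1], [-0.75, -0.67, -0.064, 0, 0, -0.337, -1], [-0.75, -0.67, -0.064, 0, 0, -0.337, -1], [-0.75, -0.67, -0.064, 0, 0, -0.337, -1], [-0.75, -0.67, -0.064, 0, 0, -0.337, -1], [-0.75, -0.67, -0.064, 0, 0, -0.337, -1], [-0.75, -0.67, -0.064, 0, 0, -0.337, -1]]]' --newtons 20

```text
time: 2.9
position: [0.4596, 0.2121, 0.2499]
tool_rot: [3.142, 0.0, -3.093]
force: [0.5, 0.2, -0.7]
gripper_width: 0.0005
finger_force: 0.0
```

```bash
cat >> h.py <<'E'
def wrist():
    s=sensors.observe(); w=imaging.read_camera("wrist")
    T=np.eye(4); T[:3,:3]=Rm(s["tool_rot"]); T[:3,3]=s["position"]; C=T@np.array(w["hand_eye"])
    w["eye"]=C[:3,3]; w["rotation"]=C[:3,:3]; return w
E
python3 - <<'E'
from h import *
p=wrist(); save(p,"w1.png"); cv2.imwrite("pics/w1b.png",cv2.resize(cv2.cvtColor(p["frame"],cv2.COLOR_RGB2BGR)[:, :],(800,500),interpolation=cv2.INTER_CUBIC))
c,s=np.cos(.047),np.sin(.047)
for n,b in dict(pivot=(-.034,0,.074),L=(.034,.05,.074),R=(.034,-.05,.074),c1=(.08,.1,.07),c2=(.08,-.1,.07),c3=(-.08,.1,.07),c4=(-.08,-.1,.07)).items():
    print(n,np.round(proj(p,[.498+c*b[0]-s*b[1],.216+s*b[0]+c*b[1],b[2]]),1))
for t,z in (("rocker_on_end",.077),("red_button_top",.06),("red_well_mouth",.074),("black_breaker",.07),("supply_box",.07)):
    for r in spotter.spot_in(t,p)[:2]: print(t,np.round(r["at"],1),round(r["conf"],2),onz(p,r["at"],z).round(4))
E
```

```text
pivot [316.1 186.1]
L [357.4 241.3]
R [274.6 241.3]
c1 [395.5 274.5]
c2 [236.4 274.4]
c3 [404.6 145.5]
c4 [227.7 145.5]
rocker_on_end [316.  184.7] 0.82 [0.4618 0.2142 0.077 ]
rocker_on_end [186.8 163.8] 0.21 [0.4448 0.0679 0.077 ]
red_button_top [354.9 237.2] 0.56 [0.5298 0.2663 0.06  ]
red_well_mouth [361.3 229.5] 0.74 [0.5143 0.271  0.074 ]
supply_box [316.1 180.9] 0.62 [0.4587 0.2142 0.07  ]
```

View pics/w1b.png

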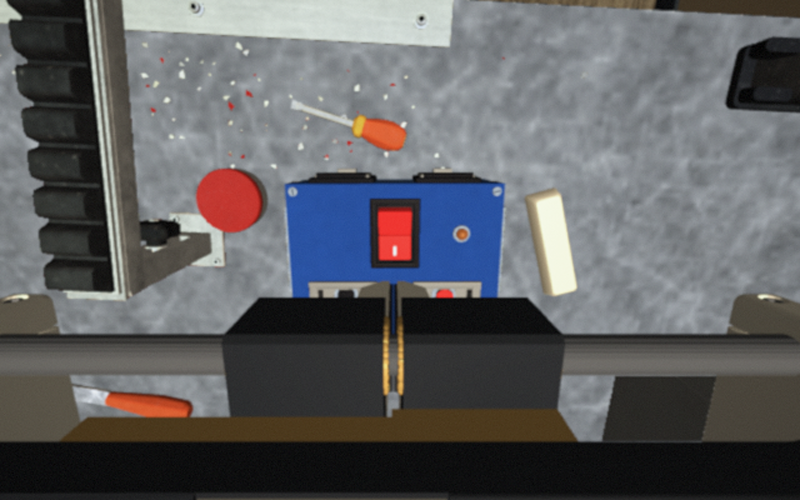

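```bash
python3 - <<'E'
from h import *
im=cv2.imread("pics/top0.png"); p=imaging.read_camera("top")
S=7; x0,y0=275,160
o=cv2.resize(im[y0:y0+85,x0:x0+105],None,fx=S,fy=S,interpolation=cv2.INTER_CUBIC)
c,s=np.cos(.047),np.sin(.047)
def W(b): return [.498+c*b[0]-s*b[1],.216+s*b[0]+c*b[1],b[2]]
def rect(cx,cy,hx,hy,z): 
    q=[proj(p,W((cx+i*hx,cy+j*hy,z))) for i,j in((1,1),(1,-1),(-1,-1),(-1,1))]
    cv2.polylines(o,[np.int32([((u-x0+.5)*S,(v-y0+.5)*S) for u,v in q])],True,(0,255,0),1)
rect(0,0,.08,.1,.07); rect(.034,.05,.014,.024,.074); rect(.034,-.05,.014,.024,.074); rect(-.034,0,.024,.015,.078); rect(.034,.05,.006,.006,.06)
cv2.imwrite("pics/ov.png",o)
E
```

```text
(no output)
```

View pics/ov.png

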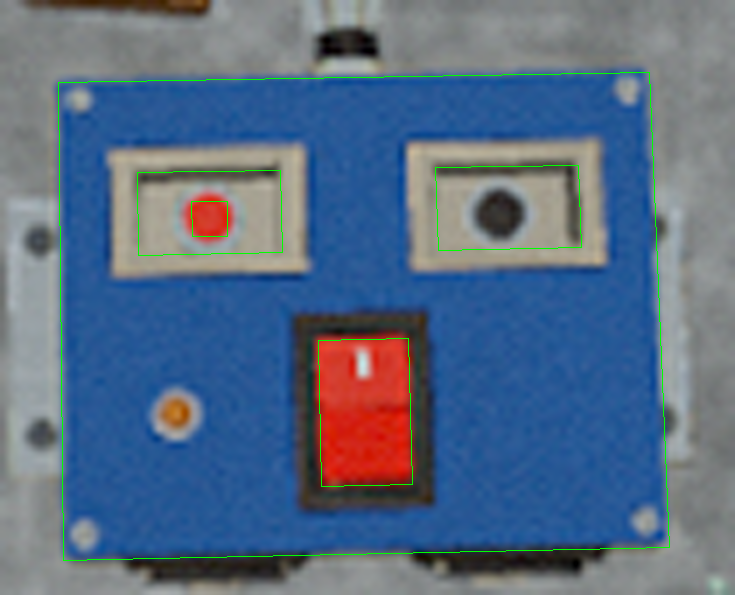

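```bash
python3 - <<'E'
from h import *
c,s=np.cos(.047),np.sin(.047)
for n,b in dict(off=(-.050,0),on=(-.018,0),red=(.034,.05)).items():
    t=[.498+c*b[0]-s*b[1],.216+s*b[0]+c*b[1],.125]; print(n,np.round(t,4),cmd(t,np.pi+.047))
E
```

```text
off [0.4481 0.2137 0.125 ] (array([0.0236, 0.0057, 0.2499]), array([-0.    ,  0.    ,  0.0001]))
on [0.48   0.2152 0.125 ] (array([-0.0404,  0.0057,  0.2499]), array([-0.    ,  0.    ,  0.0001]))
red [0.5296 0.2675 0.125 ] (array([-0.1445,  0.1057,  0.2499]), array([-0.    ,  0.    ,  0.0001]))
```

>>> apply_moves --rows '[[[0.024, 0.005, 0.1, 0, 0, 0, -1], [0.024, 0.005, 0.18, 0, 0, 0, -1], [0.024, 0.005, 0.23, 0, 0, 0, -1], [0.024, 0.005, 0.26, 0, 0, 0, -1], [0.024, 0.005, 0.27, 0, 0, 0, -1], [0.024, 0.005, 0.28, 0, 0, 0, -1], [0.024, 0.005, 0.285, 0, 0, 0, -1], [0.024, 0.005, 0.29, 0, 0, 0, -1], [0.024, 0.005, 0.294, 0, 0, 0, -1], [0.024, 0.005, 0.298, 0, 0, 0, -1], [0.024, 0.005, 0.3, 0, 0, 0, -1], [0.024, 0.005, 0.302, 0, 0, 0, -1], [0.024, 0.005, 0.302, 0, 0, 0, -1], [0.024, 0.005, 0.302, 0, 0, 0, -1]]]'

```text
time: 4.65
position: [0.4479, 0.2133, 0.099]
tool_rot: [-3.142, 0.0, -3.094]
force: [0.2, -0.1, 1.2]
gripper_width: 0.0005
finger_force: 0.0
```

>>> apply_moves --rows '[[[0, 0, 0.002, 0, 0, 0, -1], [0, 0, 0.003, 0, 0, 0, -1], [0, 0, 0.003, 0, 0, 0, -1]]]'

```text
time: 4.95
position: [0.4478, 0.2132, 0.0973]
tool_rot: [-3.142, -0.0, -3.095]
force: [-0.7, -0.5, 0.7]
gripper_width: 0.0005
finger_force: 0.0
```

>>> apply_moves --rows '[[[0, 0, -0.06, 0, 0, 0, -1], [0, 0, -0.14, 0, 0, 0, -1], [0, 0, -0.24, 0, 0, 0, -1], [0, 0, -0.302, 0, 0, 0, -1], [0, 0, -0.302, 0, 0, 0, -1], [0, 0, -0.302, 0, 0, 0, -1]]]'

```text
time: 5.55
position: [0.448, 0.2133, 0.2486]
tool_rot: [3.141, 0.001, -3.094]
force: [0.5, 0.5, -1.7]
gripper_width: 0.0004
finger_force: 0.0
```

```bash
python3 - <<'E'
from h import *
p=wrist(); f=p["frame"][110:260,220:420]
cv2.imwrite("pics/w2.png",cv2.resize(cv2.cvtColor(f,cv2.COLOR_RGB2BGR),(800,600),interpolation=cv2.INTER_CUBIC))
c,s=np.cos(.047),np.sin(.047)
b=(.034,.05); t=[.498+c*b[0]-s*b[1],.216+s*b[0]+c*b[1],.25]; print(cmd(t,np.pi+.047))
E
```

```text
(array([-0.1688,  0.1009, -0.0051]), array([-0.0003, -0.0008,  0.0001]))
```

View pics/w2.png

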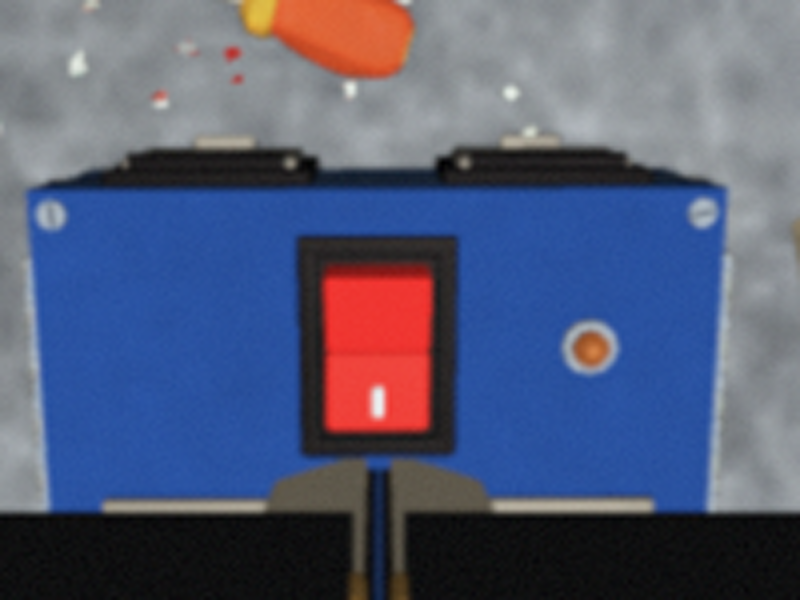

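```bash
python3 - <<'E'
from h import *
p=wrist(); a=cv2.imread("pics/w1.png")[155:220,280:355]; b=cv2.cvtColor(p["frame"],cv2.COLOR_RGB2BGR)[155:220,275:350]
q=imaging.read_camera("scene"); d=cv2.cvtColor(q["frame"],cv2.COLOR_RGB2BGR)
e=cv2.imread("pics/scene0.png")
cr=lambda i:cv2.resize(i[195:240,285:345],(390,292),interpolation=cv2.INTER_CUBIC)
r=lambda i:cv2.resize(i,(340,292),interpolation=cv2.INTER_CUBIC)
cv2.imwrite("pics/cmp.png",np.vstack([np.hstack([r(a),cr(e)]),np.hstack([r(b),cr(d)])]))
E
```

```text
(no output)
```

View pics/cmp.png

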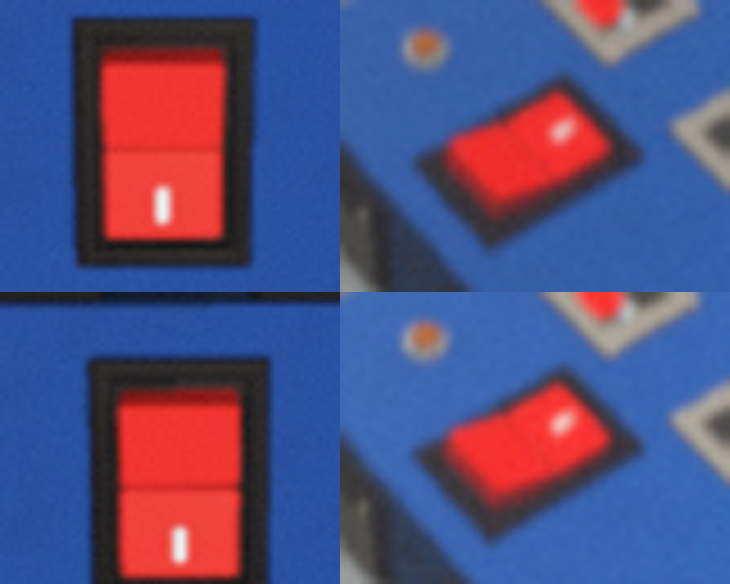

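```bash
python3 - <<'E'
from h import *
q=imaging.read_camera("scene"); d=cv2.cvtColor(q["frame"],cv2.COLOR_RGB2BGR); e=cv2.imread("pics/scene0.png")
c,s=np.cos(.047),np.sin(.047)
def W(b): return [.498+c*b[0]-s*b[1],.216+s*b[0]+c*b[1],b[2]]
S=9;x0,y0=290,198
out=[]
for im in(e,d):
  for on in (1,0):
    o=cv2.resize(im[y0:y0+36,x0:x0+44],None,fx=S,fy=S,interpolation=cv2.INTER_CUBIC)
    zf,zb=(.085,.077) if on else (.077,.085)
    for xs in (((-.034-.024,zf),(-.034,.077)),((-.034,.077),(-.034+.024,zb))):
      P=[W((x,y,z)) for (x,z),y in((xs[0],.015),(xs[1],.015),(xs[1],-.015),(xs[0],-.015))]
      cv2.polylines(o,[np.int32([((u-x0+.5)*S,(v-y0+.5)*S) for u,v in (proj(q,X) for X in P)])],True,(0,255,0),1)
    out.append(o)
r=np.vstack([np.hstack(out[:2]),np.hstack(out[2:])]); r=cv2.resize(r,None,fx=min(1,600/r.shape[0]),fy=min(1,600/r.shape[0])); cv2.imwrite("pics/cmp2.png",r)
E
```

```text
(no output)
```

View pics/cmp2.png

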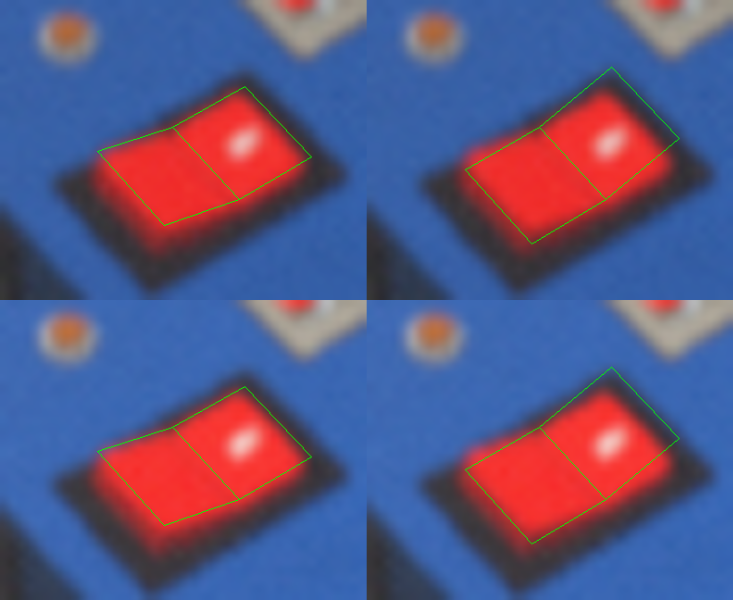

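>>> apply_moves --rows '[[[0, 0, 0.1, 0, 0, 0, -1], [0, 0, 0.2, 0, 0, 0, -1], [0, 0, 0.27, 0, 0, 0, -1], [0, 0, 0.295, 0, 0, 0, -1], [0, 0, 0.302, 0, 0, 0, -1], [0, 0, 0.302, 0, 0, 0, -1], [0, 0, 0.302, 0, 0, 0, -1]]]'

```text
time: 6.45
position: [0.4487, 0.2136, 0.0994]
tool_rot: [3.141, 0.002, -3.094]
force: [0.7, -1.0, 0.6]
gripper_width: 0.0006
finger_force: 0.0
```

```bash
python3 - <<'E'
from h import *
print(sensors.observe()["force"])
p=imaging.read_camera("scene")["frame"][150:270,240:400]
cv2.imwrite("pics/s3.png",cv2.resize(cv2.cvtColor(p,cv2.COLOR_RGB2BGR),(800,600),interpolation=cv2.INTER_CUBIC))
E
```

```text
[ 0.65097064 -1.04763506  0.64079127]
```

View pics/s3.png

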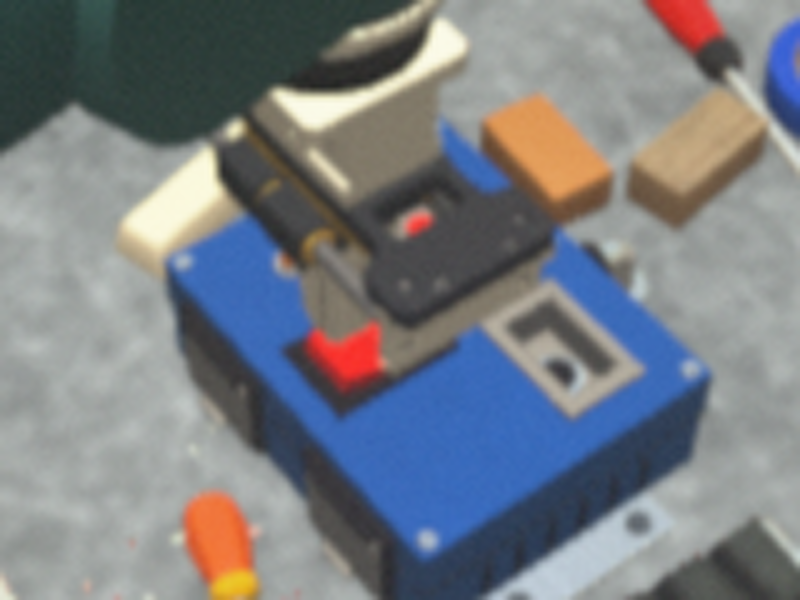

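```bash
python3 - <<'E'
from h import *
q=imaging.read_camera("scene"); s=sensors.observe(); R=Rm(s["tool_rot"]); print(s["position"])
for z in(.022,0.0,-.043):
  for a in((.0075,.0175),(.0075,-.0175),(-.0075,.0175),(-.0075,-.0175)):
    u=proj(q,s["position"]+R@np.array([*a,z])); print(z,a,np.round([(u[0]-240)*5,(u[1]-150)*5]))
E
```

```text
[0.44853017 0.21355237 0.09902542]
0.022 (0.0075, 0.0175) [306. 335.]
0.022 (0.0075, -0.0175) [352. 386.]
0.022 (-0.0075, 0.0175) [333. 319.]
0.022 (-0.0075, -0.0175) [380. 370.]
0.0 (0.0075, 0.0175) [304. 304.]
0.0 (0.0075, -0.0175) [351. 356.]
0.0 (-0.0075, 0.0175) [332. 288.]
0.0 (-0.0075, -0.0175) [379. 339.]
-0.043 (0.0075, 0.0175) [300. 239.]
-0.043 (0.0075, -0.0175) [349. 292.]
-0.043 (-0.0075, 0.0175) [329. 223.]
-0.043 (-0.0075, -0.0175) [379. 275.]
```

>>> apply_moves --rows '[[[0, 0, 0.002, 0, 0, 0, -1], [0, 0, 0.004, 0, 0, 0, -1], [0, 0, 0.006, 0, 0, 0, -1], [0, 0, 0.006, 0, 0, 0, -1]]]'

```text
time: 6.95
position: [0.4478, 0.2132, 0.0943]
tool_rot: [-3.141, -0.0, -3.094]
force: [-0.6, 0.5, 0.0]
gripper_width: 0.0006
finger_force: 0.0
```

>>> apply_moves --rows '[[[0, 0, 0.002, 0, 0, 0, -1], [0, 0, 0.004, 0, 0, 0, -1], [0, 0, 0.004, 0, 0, 0, -1]]]'

```text
time: 7.25
position: [0.4478, 0.2132, 0.0922]
tool_rot: [-3.141, -0.0, -3.094]
force: [-0.1, -0.4, 0.1]
gripper_width: 0.0006
finger_force: 0.0
```

>>> apply_moves --rows '[[[0, 0, 0.002, 0, 0, 0, -1], [0, 0, 0.004, 0, 0, 0, -1], [0, 0, 0.006, 0, 0, 0, -1], [0, 0, 0.006, 0, 0, 0, -1]]]'

```text
time: 7.65
position: [0.4478, 0.2132, 0.0892]
tool_rot: [-3.141, -0.0, -3.095]
force: [0.5, -0.3, 0.2]
gripper_width: 0.0006
finger_force: 0.0
```

>>> apply_moves --rows '[[[0, 0, 0.002, 0, 0, 0, -1], [0, 0, 0.004, 0, 0, 0, -1], [0, 0, 0.004, 0, 0, 0, -1]]]'

```text
time: 7.95
position: [0.4478, 0.2132, 0.0873]
tool_rot: [-3.142, -0.0, -3.095]
force: [0.4, -0.5, -0.3]
gripper_width: 0.0008
finger_force: 0.0
```

>>> apply_moves --rows '[[[0, 0, 0.002, 0, 0, 0, -1], [0, 0, 0.004, 0, 0, 0, -1], [0, 0, 0.004, 0, 0, 0, -1]]]'

```text
time: 8.25
position: [0.4478, 0.2132, 0.0853]
tool_rot: [-3.141, -0.0, -3.094]
force: [0.2, 0.8, 0.9]
gripper_width: 0.0007
finger_force: 0.0
```

```bash
python3 - <<'E'
from h import *
s=sensors.observe(); print(s["wrist_torque"],s["joint_torque"])
p=imaging.read_camera("scene")["frame"][185:255,280:360]; t=imaging.read_camera("top")["frame"][150:270,270:390]
p=cv2.resize(p,(480,420),interpolation=cv2.INTER_CUBIC);t=cv2.resize(t,(320,320),interpolation=cv2.INTER_CUBIC)
w=wrist()["frame"][150:270,220:420]; w=cv2.resize(w,(320,192))
o=np.zeros((520,800,3),np.uint8); o[:420,:480]=p; o[:320,480:]=t; o[320:512,480:]=w
cv2.imwrite("pics/s4.png",cv2.cvtColor(o,cv2.COLOR_RGB2BGR))
E
```

```text
[ 0.04982675 -0.03258444  0.02040371] [ 4.77204121e-04 -4.13648951e+01 -5.94517672e+01  1.22367972e-02
  3.29635176e-02  4.94815367e-05]
```

View pics/s4.png

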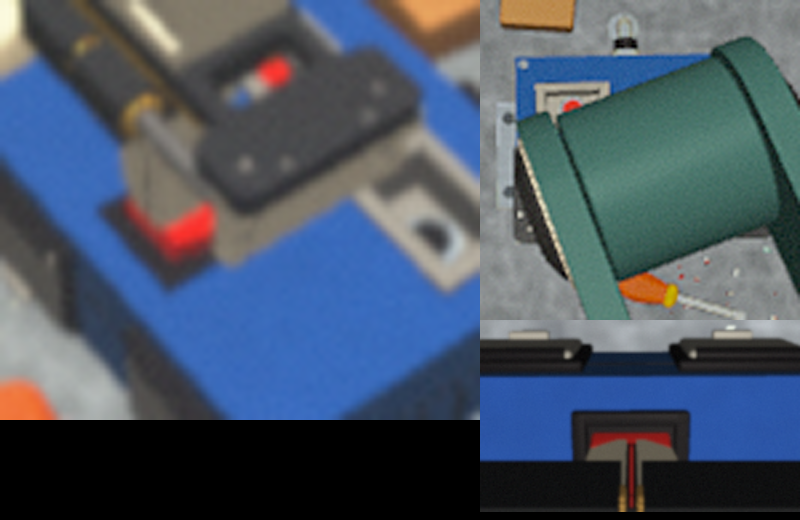

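>>> apply_moves --rows '[[[0, 0, 0.002, 0, 0, 0, -1], [0, 0, 0.004, 0, 0, 0, -1], [0, 0, 0.004, 0, 0, 0, -1]]]'

```text
time: 8.7
position: [0.4479, 0.2133, 0.0835]
tool_rot: [3.142, -0.0, -3.094]
force: [-0.7, -0.6, 1.7]
gripper_width: 0.0005
finger_force: 1.4
```

>>> apply_moves --rows '[[[0, 0, 0.002, 0, 0, 0, -1], [0, 0, 0.004, 0, 0, 0, -1], [0, 0, 0.004, 0, 0, 0, -1]]]'

```text
time: 9.0
position: [0.4478, 0.2132, 0.0812]
tool_rot: [-3.142, -0.0, -3.094]
force: [-0.7, -0.0, 0.7]
gripper_width: 0.0003
finger_force: 0.3
```

>>> apply_moves --rows '[[[0, 0, 0.002, 0, 0, 0, -1], [0, 0, 0.004, 0, 0, 0, -1], [0, 0, 0.004, 0, 0, 0, -1]]]'

```text
time: 9.3
position: [0.4478, 0.2132, 0.0792]
tool_rot: [-3.141, -0.0, -3.094]
force: [-0.2, -0.6, -0.2]
gripper_width: 0.0003
finger_force: 0.0
```

>>> apply_moves --rows '[[[0, 0, 0.002, 0, 0, 0, -1], [0, 0, 0.004, 0, 0, 0, -1], [0, 0, 0.004, 0, 0, 0, -1]]]'

```text
time: 9.6
position: [0.4478, 0.2132, 0.0773]
tool_rot: [-3.141, -0.0, -3.095]
force: [-0.2, -0.0, 0.4]
gripper_width: 0.0007
finger_force: 0.0
```

```bash
cat > rk.py <<'E'
from h import *
def redfrac(q):
    """mean red-ness of four 3x3 patches: which would be red only for on / off (outer edges)"""
    c,s=np.cos(.047),np.sin(.047); f=q["frame"].astype(int)
    for n,b in dict(front_up=(-.057,0,.085),front_low=(-.057,0,.077),back_up=(-.011,0,.085),back_low=(-.011,0,.077)).items():
        u,v=np.round(proj(q,[.498+c*b[0]-s*b[1],.216+s*b[0]+c*b[1],b[2]])).astype(int)
        print(n,u,v,f[v-3:v+4,u,0].tolist(),f[v-3:v+4,u,2].tolist())
E
python3 - <<'E'
from rk import *
q=imaging.read_camera("scene"); redfrac(q)
q["frame"]=cv2.imread("pics/scene0.png")[:,:,::-1]; redfrac(q)
E
```

```text
front_up 306 220 [125, 127, 127, 126, 126, 127, 128] [102, 106, 104, 103, 103, 106, 105]
front_low 306 222 [127, 126, 126, 127, 128, 132, 141] [104, 103, 103, 106, 105, 96, 75]
back_up 323 210 [75, 74, 74, 73, 73, 72, 71] [77, 76, 77, 76, 76, 76, 74]
back_low 323 212 [74, 73, 73, 72, 71, 75, 76] [77, 76, 76, 76, 74, 78, 78]
front_up 306 220 [240, 240, 241, 239, 233, 209, 172] [45, 44, 47, 45, 47, 46, 44]
front_low 306 222 [241, 239, 233, 209, 172, 147, 120] [47, 45, 47, 46, 44, 46, 48]
back_up 323 210 [55, 50, 54, 52, 53, 78, 138] [164, 153, 133, 98, 69, 55, 53]
back_low 323 212 [54, 52, 53, 78, 138, 202, 233] [133, 98, 69, 55, 53, 48, 47]
```

>>> apply_moves --rows '[[[0, 0, 0.002, 0, 0, 0, -1], [0, 0, 0.004, 0, 0, 0, -1], [0, 0, 0.004, 0, 0, 0, -1]]]'

```text
time: 9.95
position: [0.448, 0.2133, 0.0765]
tool_rot: [3.141, 0.0, -3.094]
force: [-5.4, -1.7, 11.7]
gripper_width: 0.0005
finger_force: 5.8
```

>>> apply_moves --rows '[[[0, 0, 0.002, 0, 0, 0, -1], [0, 0, 0.004, 0, 0, 0, -1], [0, 0, 0.004, 0, 0, 0, -1]]]'

```text
time: 10.25
position: [0.4482, 0.2134, 0.0762]
tool_rot: [3.141, 0.001, -3.094]
force: [-15.9, -6.0, 31.1]
gripper_width: 0.0004
finger_force: 15.8
```

>>> apply_moves --rows '[[[0, 0, -0.06, 0, 0, 0, -1], [0, 0, -0.14, 0, 0, 0, -1], [0, 0, -0.24, 0, 0, 0, -1], [0, 0, -0.34, 0, 0, 0, -1], [0, 0, -0.348, 0, 0, 0, -1], [0, 0, -0.348, 0, 0, 0, -1]]]'

```text
time: 10.85
position: [0.4483, 0.2134, 0.2486]
tool_rot: [3.141, 0.002, -3.094]
force: [0.5, -0.5, -1.2]
gripper_width: 0.0006
finger_force: 0.0
```

```bash
python3 - <<'E'
from rk import *
q=imaging.read_camera("scene"); redfrac(q)
s=sensors.observe();print(s["position"])
c,s=np.cos(.047),np.sin(.047)
for n,b in dict(off=(-.050,0),on=(-.018,0),red=(.034,.05)).items():
    t=[.498+c*b[0]-s*b[1],.216+s*b[0]+c*b[1],.125]; print(n,np.round(t,4),cmd(t,np.pi+.047))
E
```

```text
front_up 306 220 [244, 249, 249, 249, 249, 249, 245] [53, 48, 52, 51, 52, 53, 52]
front_low 306 222 [249, 249, 249, 249, 245, 228, 186] [52, 51, 52, 53, 52, 47, 50]
back_up 323 210 [57, 59, 55, 65, 102, 167, 227] [175, 166, 139, 106, 75, 59, 56]
back_low 323 212 [55, 65, 102, 167, 227, 245, 248] [139, 106, 75, 59, 56, 54, 50]
[0.44784259 0.213259   0.24689031]
off [0.4481 0.2137 0.125 ] (array([-0.0005,  0.0008,  0.2438]), array([-0.    , -0.0001,  0.0001]))
on [0.48   0.2152 0.125 ] (array([-0.0645,  0.0008,  0.2438]), array([-0.    , -0.0001,  0.0001]))
red [0.5296 0.2675 0.125 ] (array([-0.1685,  0.1007,  0.2438]), array([-0.    , -0.0001,  0.0001]))
```

```bash
python3 - <<'E'
from h import *
p=wrist(); a=cv2.resize(cv2.imread("pics/w2.png"),(200,150),interpolation=cv2.INTER_AREA); b=cv2.cvtColor(p["frame"],cv2.COLOR_RGB2BGR)[110:260,220:420]
for im in(a,b): print([tuple(int(x) for x in im[v,83:88].mean(0)[[2,1]]) for v in range(60,116)]); 
for im in (a,b): print(im[104,70:120,1].tolist())
q=imaging.read_camera("scene")["frame"]; e=cv2.imread("pics/scene0.png")[:,:,::-1]
for f in (e,q): print([f[v,306,0] for v in range(208,228)],[f[v,318,0] for v in range(206,230)])
for f in (e,q): m=(f[200:235,290:335,0]>150)&(f[200:235,290:335,2]<100); ys,xs=np.nonzero(m); print(m.sum(),xs.min(),xs.max(),ys.min(),ys.max(),xs.mean(),ys.mean())
E
```

```text
[(45, 42), (46, 43), (40, 39), (37, 36), (40, 36), (59, 38), (91, 29), (123, 25), (146, 27), (193, 37), (234, 50), (241, 54), (240, 53), (240, 54), (240, 53), (239, 54), (240, 54), (239, 53), (239, 53), (240, 54), (239, 53), (239, 54), (239, 53), (240, 53), (240, 53), (240, 52), (238, 51), (232, 49), (227, 52), (236, 62), (240, 66), (239, 66), (239, 66), (240, 66), (239, 66), (240, 66), (239, 65), (240, 66), (240, 64), (240, 65), (239, 63), (240, 64), (240, 64), (239, 63), (240, 63), (241, 63), (232, 58), (174, 45), (81, 34), (29, 28), (34, 34), (39, 36), (34, 32), (34, 39), (50, 60), (78, 81)]
[(34, 33), (45, 41), (43, 41), (37, 35), (37, 35), (45, 42), (72, 39), (147, 34), (220, 50), (239, 65), (240, 69), (239, 68), (239, 68), (239, 66), (239, 67), (239, 67), (240, 67), (239, 66), (239, 67), (239, 66), (240, 67), (239, 67), (239, 66), (239, 65), (239, 65), (240, 66), (238, 64), (223, 55), (187, 42), (220, 49), (238, 58), (240, 61), (240, 60), (239, 60), (239, 60), (239, 61), (240, 61), (240, 61), (239, 61), (239, 62), (240, 62), (239, 61), (239, 62), (239, 63), (239, 63), (239, 63)
[... 1208 characters left out ...]
nt8(60), np.uint8(60), np.uint8(62), np.uint8(74), np.uint8(129), np.uint8(217), np.uint8(244), np.uint8(249), np.uint8(249), np.uint8(250), np.uint8(249), np.uint8(249), np.uint8(245), np.uint8(227), np.uint8(187), np.uint8(130), np.uint8(84)] [np.uint8(69), np.uint8(126), np.uint8(214), np.uint8(244), np.uint8(249), np.uint8(249), np.uint8(248), np.uint8(246), np.uint8(242), np.uint8(245), np.uint8(249), np.uint8(249), np.uint8(249), np.uint8(249), np.uint8(247), np.uint8(237), np.uint8(192), np.uint8(129), np.uint8(84), np.uint8(63), np.uint8(58), np.uint8(53), np.uint8(58), np.uint8(60)]
235 7 35 0 25 22.906382978723403 17.24255319148936
271 7 35 1 27 23.10332103321033 17.501845018450183
```

>>> apply_moves --rows '[[[-0.09, 0.05, 0, 0, 0, 0, -1], [-0.168, 0.1, 0, 0, 0, 0, -1], [-0.168, 0.1, 0.08, 0, 0, 0, -1], [-0.168, 0.1, 0.16, 0, 0, 0, -1], [-0.168, 0.1, 0.24, 0, 0, 0, -1], [-0.168, 0.1, 0.3, 0, 0, 0, -1], [-0.168, 0.1, 0.32, 0, 0, 0, -1], [-0.168, 0.1, 0.324, 0, 0, 0, -1], [-0.168, 0.1, 0.324, 0, 0, 0, -1]]]'

```text
time: 11.9
position: [0.5297, 0.2673, 0.0863]
tool_rot: [3.141, 0.001, -3.095]
force: [1.0, 0.3, 0.4]
gripper_width: 0.0002
finger_force: 0.0
```

>>> apply_moves --rows '[[[0, 0, 0.006, 0, 0, 0, -1], [0, 0, 0.012, 0, 0, 0, -1], [0, 0, 0.018, 0, 0, 0, -1], [0, 0, 0.024, 0, 0, 0, -1], [0, 0, 0.024, 0, 0, 0, -1]]]'

```text
time: 12.4
position: [0.5292, 0.2671, 0.073]
tool_rot: [-3.141, -0.0, -3.094]
force: [-0.9, 0.9, 0.5]
gripper_width: 0.0006
finger_force: 0.0
```

>>> apply_moves --rows '[[[0, 0, 0.005, 0, 0, 0, -1], [0, 0, 0.01, 0, 0, 0, -1], [0, 0, 0.015, 0, 0, 0, -1], [0, 0, 0.015, 0, 0, 0, -1]]]'

```text
time: 12.8
position: [0.5292, 0.2671, 0.0655]
tool_rot: [-3.141, -0.001, -3.095]
force: [-0.2, 0.6, -0.3]
gripper_width: 0.0008
finger_force: 0.0
```

>>> apply_moves --rows '[[[0, 0, 0.004, 0, 0, 0, -1], [0, 0, 0.008, 0, 0, 0, -1], [0, 0, 0.012, 0, 0, 0, -1], [0, 0, 0.015, 0, 0, 0, -1], [0, 0, 0.015, 0, 0, 0, -1]]]'

```text
time: 13.3
position: [0.5294, 0.2672, 0.0584]
tool_rot: [-3.142, -0.0, -3.095]
force: [-1.1, 0.4, 2.1]
gripper_width: 0.0004
finger_force: 1.2
```

>>> apply_moves --rows '[[[0, 0, 0.004, 0, 0, 0, -1], [0, 0, 0.006, 0, 0, 0, -1], [0, 0, 0.006, 0, 0, 0, -1]]]'

```text
time: 13.6
position: [0.5293, 0.2671, 0.0551]
tool_rot: [-3.141, -0.0, -3.095]
force: [-0.1, -0.6, -0.4]
gripper_width: 0.0002
finger_force: 0.0
```

>>> apply_moves --rows '[[[0, 0, 0.002, 0, 0, 0, -1], [0, 0, 0.004, 0, 0, 0, -1], [0, 0, 0.004, 0, 0, 0, -1]]]'

```text
time: 13.9
position: [0.5293, 0.2671, 0.0532]
tool_rot: [-3.141, -0.0, -3.094]
force: [0.2, -0.9, 0.0]
gripper_width: 0.0006
finger_force: 0.0
```

Contact at 58 mm, then it snapped away. I press on slightly to the stop to confirm.

>>> apply_moves --rows '[[[0, 0, 0.002, 0, 0, 0, -1], [0, 0, 0.003, 0, 0, 0, -1], [0, 0, 0.003, 0, 0, 0, -1]]]'

```text
time: 14.2
position: [0.5295, 0.2672, 0.0525]
tool_rot: [3.141, 0.0, -3.095]
force: [-2.2, -1.1, 5.3]
gripper_width: 0.0005
finger_force: 3.0
```

>>> apply_moves --rows '[[[0, 0, -0.05, 0, 0, 0, -1], [0, 0, -0.1, 0, 0, 0, -1], [0, 0, -0.18, 0, 0, 0, -1], [0, 0, -0.26, 0, 0, 0, -1], [0.099, -0.1, -0.26, 0, 0, 0, -1], [0.158, -0.1, -0.39, 0, 0, 0, -1], [0.158, -0.1, -0.39, 0, 0, 0, -1], [0.158, -0.1, -0.39, 0, 0, 0, -1], [0.158, -0.1, -0.39, 0, 0, 0, -1]]]'

```text
time: 15.1
position: [0.453, 0.2136, 0.2473]
tool_rot: [3.141, 0.001, -3.094]
force: [0.1, 0.1, -1.1]
gripper_width: -0.0
finger_force: 0.0
```

```bash
python3 - <<'E'
from h import *
print(sensors.observe()["position"])
q=imaging.read_camera("scene"); e=cv2.imread("pics/scene0.png")[:,:,::-1]
for z in (.06,.053):
    c,s=np.cos(.047),np.sin(.047); print(proj(q,[.5296,.2675,z]))
for f in (e,q["frame"]):
    m=(f[175:205,310:345,0].astype(int)>150)&(f[175:205,310:345,1]<110); ys,xs=np.nonzero(m); print(m.sum(),(xs.mean()+310,ys.mean()+175) if m.any() else 0)
c,s=np.cos(.047),np.sin(.047)
b=(-.018,0);t=[.498+c*b[0]-s*b[1],.216+s*b[0]+c*b[1],.095]; print(cmd(t,np.pi+.047))
E
```

```text
[0.45296975 0.21355303 0.24726466]
[np.float64(324.982120933568), np.float64(194.69894245729307)]
[np.float64(324.94282496523317), np.float64(196.61912542888675)]
36 (np.float64(325.9166666666667), np.float64(193.91666666666666))
19 (np.float64(328.0), np.float64(194.94736842105263))
(array([-0.0543,  0.0007,  0.3025]), array([-0.0001, -0.0004,  0.0002]))
```

>>> apply_moves --rows '[[[-0.054, 0, 0.08, 0, 0, 0, -1], [-0.054, 0, 0.16, 0, 0, 0, -1], [-0.054, 0, 0.24, 0, 0, 0, -1], [-0.054, 0, 0.3, 0, 0, 0, -1], [-0.054, 0, 0.315, 0, 0, 0, -1], [-0.054, 0, 0.322, 0, 0, 0, -1], [-0.054, 0, 0.327, 0, 0, 0, -1], [-0.054, 0, 0.332, 0, 0, 0, -1], [-0.054, 0, 0.336, 0, 0, 0, -1], [-0.054, 0, 0.34, 0, 0, 0, -1], [-0.054, 0, 0.34, 0, 0, 0, -1]]]'

```text
time: 16.25
position: [0.4797, 0.2147, 0.0769]
tool_rot: [-3.142, -0.0, -3.095]
force: [0.0, 0.2, -0.0]
gripper_width: 0.0004
finger_force: 0.0
```

>>> apply_moves --rows '[[[0, 0, 0.001, 0, 0, 0, -1], [0, 0, 0.002, 0, 0, 0, -1], [0, 0, 0.002, 0, 0, 0, -1]]]'

```text
time: 16.55
position: [0.4798, 0.2148, 0.0765]
tool_rot: [3.142, 0.0, -3.094]
force: [-3.7, -1.1, 6.3]
gripper_width: 0.0002
finger_force: 3.3
```

Stop reached; retract to the viewing pose and verify.

>>> apply_moves --rows '[[[0, 0, -0.06, 0, 0, 0, -1], [0, 0, -0.14, 0, 0, 0, -1], [0, 0, -0.24, 0, 0, 0, -1], [0.064, 0, -0.344, 0, 0, 0, -1], [0.064, 0, -0.344, 0, 0, 0, -1], [0.064, 0, -0.344, 0, 0, 0, -1], [0.064, 0, -0.344, 0, 0, 0, -1], [0.064, 0, -0.344, 0, 0, 0, -1]]]'

```text
time: 17.35
position: [0.4478, 0.2131, 0.2459]
tool_rot: [-3.141, -0.003, -3.095]
force: [0.4, 0.7, -0.6]
gripper_width: -0.0
finger_force: 0.0
```

```bash
python3 - <<'E'
from h import *
p=wrist(); b=cv2.cvtColor(p["frame"],cv2.COLOR_RGB2BGR)[110:260,220:420]
print([tuple(int(x) for x in b[v,83:88].mean(0)[[2,1]]) for v in range(60,116)])
q=imaging.read_camera("scene")["frame"]; e=cv2.imread("pics/scene0.png")[:,:,::-1]
r=lambda f:cv2.resize(f[170:240,290:360],(400,400),interpolation=cv2.INTER_CUBIC)
cv2.imwrite("pics/end.png",np.hstack([r(e),r(q)])[:,:,::-1])
E
```

```text
[(33, 38), (45, 42), (45, 42), (41, 38), (36, 35), (38, 35), (58, 38), (90, 29), (121, 22), (143, 26), (192, 37), (236, 50), (240, 53), (240, 54), (239, 53), (239, 53), (240, 53), (239, 53), (239, 53), (239, 53), (240, 53), (240, 53), (239, 53), (239, 53), (239, 52), (239, 53), (239, 52), (238, 51), (228, 48), (214, 46), (233, 60), (239, 66), (239, 66), (239, 66), (240, 67), (239, 65), (239, 65), (239, 66), (239, 64), (240, 65), (239, 64), (239, 64), (239, 64), (239, 64), (239, 63), (239, 63), (240, 63), (240, 61), (214, 51), (104, 31), (24, 22), (32, 31), (43, 40), (42, 39), (53, 49), (79, 74)]
```

View pics/end.png

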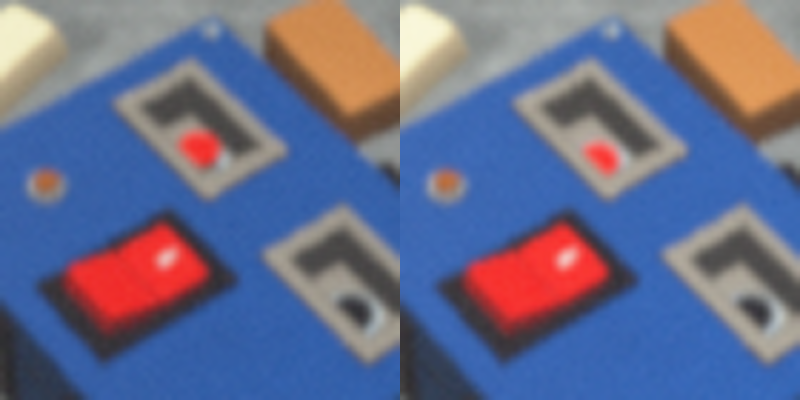

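The left crop is the start and the right crop is now. The red button at (600,158) sits deeper in its well and looks like the black one. The rocker at (540,265) has the on-profile again, and the bar and cork are where they were.

```bash
python3 -c "
from workcell import arm
print(arm.finish_job())"
```

```text
the job is handed in; nothing more can be done
None
```

The job is done and handed in at about 17 s: I switched the box off at the rocker, pressed the red button in until it snapped and stayed, switched the box on again, and left the arm clear above it with nothing touched but the rocker and red button.

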